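Open the burr mill whose cap may be left-threaded

ROBOT

A 6-joint arm with a two-finger parallel gripper is mounted at the origin on the work surface. World frame = base frame: x ahead of the robot, y to its left, z up, the work surface at z = 0. Lengths are in m, angles in rad, forces in N, time in s.
With the tool pointing down it reaches from about 0.275 to 0.825 m from the base axis. Payload 5.2 kg.
Tool frame: the origin (TCP) lies at the very end of the fingers, on their centre line; the grasp point (between the pads) lies 19 mm behind it; z points along the fingers, y is the line along which they close (so a half turn about z gives the same grasp; the last joint's range is limited). The gripper opens to 93 mm and grips with 3 to 60 N. Pads are 15 mm wide; open, the fingers measure 128 mm over their backs; the gripper's body (75 mm by 188 mm) begins 65 mm behind the grasp point.
Start: joints at [0.94, 0.259, 1.535, -0, 1.348, -0.203], TCP at [0.228, 0.5, 0.219] pointing down, gripper open.
Joint ranges: [-3.14, 3.14], [-0.91, 2.08], [0.19, 2.58], [-1.22, 4.36], [0.22, 2.71], [-3.12, 3.12]. Speed limits (rad/s): [2.57, 2.57, 3.14, 3.14, 3.14, 3.14].

INTERFACE

Orientations are given as a rotation vector (axis times angle).
In Python, from workcell import env gives the robot as it stands.
- The arm moves only by the tool carry_out, never from a script. Its argument "deltas" is a list of rows, each a list of 5 numbers: the shift along the tool's x, y, z each as a share of 15 cm, from -1 to 1, then the turn about the tool's z as a share of pi rad, from -1 to 1, then the opening, from -1 (shut) to 1 (fully open), so that 0 is half open. In form: [[dx, dy, dz, spin, hand], ...]. A call has 1 to 20 rows; each row is the pose to reach, as a shift and turn from the pose commanded when the call began, along the tool's axes at that moment, turning the shorter way round; what a row does not reach only later rows make up. A row lasts 1/12 s, in which the tool goes at most 41.7 mm and 7.16 degrees, less where a joint would pass 70% of its speed; a pose out of reach is approached as far as the arm can. A call with a number of a shift or a turn outside -1 to 1 is refused whole. A call with a gripper value outside its range is refused whole. The fingers move at their own pace and stop on an object; "force" is the grip in N (left out, the last holds). Time passes only in rows, so rows that repeat a pose let the fingers close. It gives the time, the measured TCP pose, the force, the opening and the grip force at its end, in the units of the state.
- env.sense(): the state, without advancing time (a new reading comes with each control period).
- env.grab_frame(name): name is "scene" or "top" or "wrist"; returns (picture, depth): 480x640x3 uint8, red, green, blue; 480x640 float32, m along the optical axis (not along the pixel's ray), 0 where there is no reading.
- env.get_calibration(name): a dict with "K" (3x3 intrinsics, pixels), "R" (3x3) and "t" (3): a world point X has camera coordinates R X + t; the wrist camera has in their place "mount" (4x4, takes a point from camera to tool coordinates, whose origin is the TCP and whose axes are the flange's). Camera axes: x right, y down, z forward; pixel columns grow to the right and rows downward; lengths in m; the calibration is good to about 2 mm. The wrist camera is an equidistant fisheye: a pixel r from the principal point sees the ray r / f radians off the axis. A picture is of the moment at which its call begins: read the wrist's pose just before it. get_calibration takes no time and is no camera call.
- env.finish_job(): hands the job in; it is judged then, once.
Trained networks look in the newest picture that a camera, given by its name, has taken for a name from the list of things; names that differ only in an ending like _2 or _b are one class to them, and where a whole thing is asked for, a point or a joint stands for the part that bears it (a point fixed in the world has none). Each returns a list of dicts, best first, with "score" (0 to 1); they miss things now and then, are a little off and sometimes report something else, mostly with a low value. They report only what shows in the picture. A call takes as long as a camera call. They do not tell look-alikes from the thing itself.
- env.look_for(camera, query): "extent" ([left, top, width, height] in pixels, round what is visible of it).
- env.regions_of(camera, query): "pixels" (480x640 bool, what is visible of it) and "extent" ([left, top, width, height] in pixels, round what is visible of it).
- env.landmark_of(camera, query): "centre" ([row, column] in pixels: a listed point, or the origin of a listed thing).
The state is a dict: "t": time; "joint_pos": joint angles; "dq": joint speeds; "effort": joint torques, N m; "eef_pos": TCP position; "orientation": TCP orientation; "ft_force": force on the tool from outside, world axes, zero at the start; "moment": the same for the moment, N m; "width": opening from 0.0 (shut) to 1.0 (fully open); "grasp_force": force on a finger pad.
Only numpy, scipy, OpenCV 4.12 (cv2) and the standard library are available. Lean on these libraries where they do the work, as an engineer would, in place of code of your own. Each camera call takes 0.05 s, during which the arm holds its last target. There are 200 camera calls.

TASK

The burr mill on the island needs cleaning, but nobody remembers whether its cap has a right-hand or a left-hand thread. Take the cap by its red wing and try loosening it both ways; it stops at once the wrong way, and comes free after about an eighth of a turn the right way. Lift the cap off, well clear of the mill, and finish still gripping it upright and still above the drum; leave the mug, the spice jar and the bowl where they are.

Things in the scene. Friction and masses are not known exactly. Their poses are not given: they have to be found in the camera images.
- mill: countertop burr mill, fixed: white base plate 150 x 290 mm, 24 mm thick; aluminium drum of 80 mm diameter, its rim 110 mm above the island; white motor block 112 x 100 mm, 161 mm high, centred 145 mm along the mill's +y from the drum's axis. Origin on the drum's axis at the island's surface; z up; yaw varies by up to 0.6 rad either way.
- neck (a point): middle of the drum's mouth, on its axis at the rim, 110 mm above the island; axes as the mill's. Wrong way: the cap meets a hard stop 0.12 rad from the mill's x. Right way (counter-clockwise from above in some mills, clockwise in others, not visible): it turns easily to 0.785 rad from the mill's x; there it lifts straight out (give or take 0.07 rad); hard stop at 0.855 rad.
- cap: black disc of 68 mm diameter, 8 mm thick, lying on the drum's mouth, with a red wing standing on it. 0.10 to 0.20 kg. Origin at the middle of the disc's underside; z up, x along the wing; at the start its x lies within 0.06 rad of the mill's x. About 1 mm of sideways play in the drum.
- wing (a point): middle of the cap's red wing, the place to grip, 26 mm above the disc's underside: a bar 46 mm long (along the cap's x), 14 mm thick (along its y), from 8 to 38 mm above the disc's underside; gripped across its 14 mm
- cross (a point): middle of the steel cross bar under the cap, 14 mm below the disc's underside: 34 mm along the cap's x, 12 mm wide, 8 mm high, hidden in the drum at the start; it locks the cap to within 2 mm of lift until turned loose, and its underside is 18 mm below the disc
- mug: blue mug, 76 mm wide, 92 mm high, origin at the middle of its underside; bystander
- spice_jar: amber glass jar with green lid, 48 mm wide, 100 mm high, origin at the middle of its underside; bystander
- bowl: white bowl, 110 mm wide, 50 mm high, origin at the middle of its underside; bystander
Things that resemble listed ones, but are neither listed nor needed, are in the scene too. There is more than one size of the cap; the one meant has the size given above.

How it is judged:
On the way:
1. the cap is turned loose, more than 0.5 rad from the mill's x, while it still sits on the drum (angle between the x axis of cap and the x axis of mill, either way round above 0.5 rad and z of cap in the frame of neck below 0.007 m), for 0.05 s.
At the end, for the whole second after the job is handed in: the cap is held by the fingers, its disc at least 40 mm above the drum's rim, within 70 mm of the drum's axis sideways, upright within 0.3 rad, still (under 30 mm/s) and not resting on the mill; the mug, jar and bowl were never pushed more than 25 mm or tipped (z of cap in the frame of neck above 0.04 m and horizontal distance between cap and neck below 0.07 m and angle between cap's own z axis and vertical below 0.3 rad and contact force between the fingers and cap above 1 N and contact force between cap and mill below 0.1 N and linear speed of cap below 0.03 m/s); the arm keeps its last pose, push and grip.
It fails at once if the mug is disturbed (distance of mug from where it was at the start of the episode above 0.025 m or angle between mug's own z axis and vertical above 0.4 rad).
It fails at once if the spice jar is disturbed (distance of spice_jar from where it was at the start of the episode above 0.025 m or angle between spice_jar's own z axis and vertical above 0.4 rad).
It fails at once if the bowl is disturbed (distance of bowl from where it was at the start of the episode above 0.025 m or angle between bowl's own z axis and vertical above 0.4 rad).
It also fails if it takes over 38 s, if anything falls off the work surface, if the arm or the gripper's body presses on something with over 40 N, if the wrist force passes 120 N, or if a joint passes its speed limit or range.

## Working session

There is one attempt and no reset: what is moved stays moved. The work goes in short steps, Python scripts to look and compute and a tool call to move; the robot and the scene stay as the last step left them, time stands still between calls to the robot, and variables do not carry over. Pictures are saved under pics/ and viewed, at most 10 in all, crops included, and the job is handed in when it is done.

Besides the shell and the picture viewer there is one more tool, called after "Call:" as a command line: name --pt "numbers of a row" for each row, then --argument value for the rest. carry_out: Moves the arm, as the interface text tells. Shift numbers are shares of 15 cm and turn numbers shares of pi rad, none past 1 either way. Its arguments: {"type":"object","properties":{"deltas":{"type":"array"},"force":{"type":"number"}},"required":["deltas"]}

```bash
mkdir -p pics; cat > h.py <<'E'
import numpy as np, cv2
from workcell import env
from scipy.spatial.transform import Rotation as Ro
def world(cam, uv, d):
    c=env.get_calibration(cam); K=np.array(c['K']);uv=np.atleast_2d(uv).astype(float);d=np.ravel(d)
    p=np.c_[(uv[:,0]-K[0,2])/K[0,0]*d,(uv[:,1]-K[1,2])/K[1,1]*d,d]
    return (p-np.array(c['t']))@np.array(c['R'])
E
python3 - <<'E'
from h import *
for cam in ['top','scene']:
    im,d=env.grab_frame(cam); cv2.imwrite(f'pics/{cam}0.png',im[:,:,::-1])
    np.save(f'{cam}_d.npy',d)
    for q in ['mill','cap','wing','mug','spice_jar','bowl']:
        for r in env.regions_of(cam,q)[:4]:
            m=r['pixels']&(d>0); v,u=np.nonzero(m)
            if len(v)<5: continue
            w=world(cam,np.c_[u,v],d[m]); print(cam,q,round(r['score'],2),r['extent'],np.median(w,0).round(3),w.min(0).round(3),w.max(0).round(3))
s=env.sense();print(s['t'],s['eef_pos'],s['orientation'],s['ft_force'])
print(Ro.from_rotvec(s['orientation']).as_matrix().round(3))
E
```

```text
top mill 0.66 [88.0, 200.5, 203.2, 113.0] [0.539 0.15  0.069] [ 0.446 -0.027 -0.003] [0.664 0.379 0.168]
top cap 0.94 [222.7, 156.4, 25.5, 25.8] [0.736 0.088 0.022] [ 0.713  0.066 -0.001] [0.767 0.113 0.047]
top cap 0.78 [214.7, 226.3, 37.7, 35.3] [0.572 0.064 0.12 ] [0.541 0.034 0.11 ] [0.607 0.1   0.153]
top cap 0.67 [308.6, 237.1, 27.4, 24.4] [ 0.572 -0.092  0.021] [ 0.549 -0.115 -0.001] [ 0.598 -0.068  0.049]
top wing 0.92 [222.7, 155.9, 22.5, 26.0] [0.736 0.088 0.022] [ 0.713  0.066 -0.001] [0.767 0.119 0.047]
top wing 0.75 [312.7, 236.4, 21.0, 24.1] [ 0.572 -0.092  0.021] [ 0.549 -0.115 -0.   ] [ 0.6   -0.068  0.049]
top wing 0.71 [220.7, 226.9, 34.4, 35.4] [0.573 0.064 0.12 ] [0.543 0.034 0.113] [0.607 0.1   0.153]
top wing 0.18 [392.3, 262.8, 32.2, 20.8] [ 0.522 -0.247  0.1  ] [ 0.5   -0.273  0.006] [ 0.547 -0.228  0.108]
top mug 0.58 [413.2, 287.0, 54.4, 42.7] [ 0.455 -0.316  0.025] [ 0.409 -0.36  -0.   ] [ 0.496 -0.267  0.099]
top spice_jar 0.89 [392.1, 260.5, 29.1, 25.6] [ 0.522 -0.247  0.1  ] [ 0.5   -0.271  0.021] [ 0.547 -0.228  0.108]
top bowl 0.58 [404.6, 157.4, 53.8,
[... 771 characters left out ...]
0.087 0.02 ] [0.714 0.065 0.013] [0.763 0.114 0.044]
scene wing 0.63 [315.3, 234.4, 34.2, 27.1] [ 0.579 -0.091  0.02 ] [ 0.536 -0.115 -0.004] [ 0.599 -0.063  0.045]
scene mug 0.92 [179.3, 151.0, 54.7, 67.0] [ 0.455 -0.31   0.064] [ 0.344 -0.367 -0.001] [ 0.522 -0.257  0.101]
scene spice_jar 0.9 [221.6, 185.5, 31.4, 53.3] [ 0.54  -0.248  0.074] [ 0.449 -0.288 -0.001] [ 0.55  -0.227  0.104]
scene bowl 0.77 [163.0, 275.8, 68.8, 60.3] [ 0.683 -0.311  0.022] [ 0.621 -0.355 -0.001] [ 0.746 -0.248  0.054]
0.7 [0.22816688 0.50043412 0.21867719] [6.66914926e-01 3.06995679e+00 4.25272588e-05] [ 0.66933791 -0.14840145 -0.49836019]
[[-0.91   0.415  0.   ]
 [ 0.415  0.91   0.   ]
 [-0.     0.    -1.   ]]
```

```bash
python3 - <<'E'
from h import *
for cam in ['top','scene']:
    im=cv2.imread(f'pics/{cam}0.png');d=np.load(f'{cam}_d.npy')
    v,u=np.nonzero(d>0); w=world(cam,np.c_[u,v],d[v,u]); c=im[v,u].astype(int)
    near=np.hypot(w[:,0]-.573,w[:,1]-.066)<.05
    red=(c[:,2]>1.6*c[:,1])&(c[:,2]>80)&near&(w[:,2]>.12)
    top=red&(w[:,2]>.14)
    for n,m in [('red',red),('top',top)]:
        r=cv2.minAreaRect((w[m][:,:2]*1000).astype(np.float32)); print(cam,n,m.sum(),r,np.median(w[m],0))
    disc=near&(w[:,2]>.112)&(w[:,2]<.125)&~red
    print('disc',cv2.minEnclosingCircle((w[disc][:,:2]*1000).astype(np.float32)))
    blk=(abs(w[:,2]-.161)<.006)&(np.hypot(w[:,0]-.573,w[:,1]-.066)<.25)&(w[:,1]>.1)
    print('blk',blk.sum(),cv2.minAreaRect((w[blk][:,:2]*1000).astype(np.float32)))
im=cv2.imread('pics/top0.png')[130:340,60:480]; cv2.imwrite('pics/crop.png',np.hstack([cv2.resize(im,(800,400))]))
E
```

```text
top red 274 ((575.409423828125, 71.18899536132812), (51.85911178588867, 20.40408706665039), 15.474522590637207) [0.57264593 0.06613219 0.14844946]
top top 220 ((573.328125, 67.77490997314453), (46.04100799560547, 14.788606643676758), 14.818222045898438) [0.57264593 0.06684861 0.1490535 ]
disc ((573.4296264648438, 67.29109191894531), 39.42405319213867)
blk 3255 ((531.2178955078125, 205.25900268554688), (108.27810668945312, 96.78095245361328), 16.981842041015625)
scene red 453 ((575.1129150390625, 67.40874481201172), (26.754676818847656, 45.87761306762695), 85.0024185180664) [0.57927215 0.06548061 0.14580085]
scene top 292 ((574.814453125, 67.3778076171875), (46.54045486450195, 14.49836254119873), 14.71992015838623) [0.57748195 0.06643432 0.14748387]
disc ((574.1456909179688, 67.72843170166016), 36.35517120361328)
blk 3416 ((533.1038208007812, 205.94064331054688), (106.93964385986328, 95.7132339477539), 16.943756103515625)
```

View pics/crop.png

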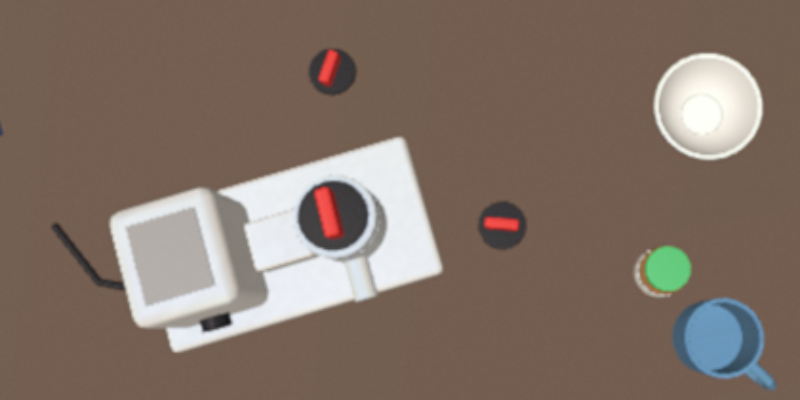

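View pics/scene0.png

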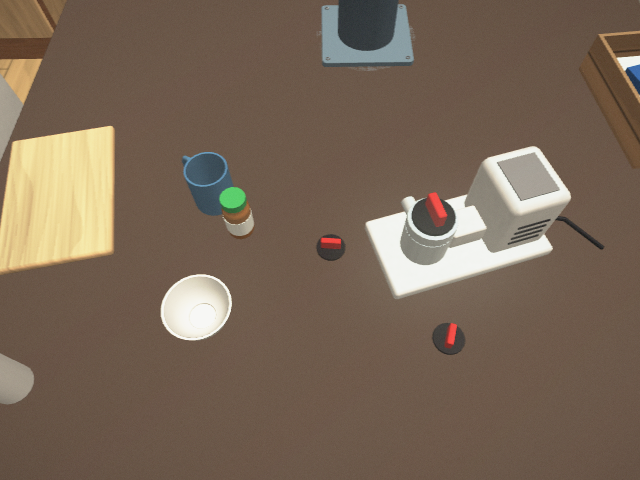

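Call:
carry_out --pt "-1 -0.5 0 0 1" --pt "-1 -0.5 0 0 1" --pt "-1 -0.5 0 0 1" --pt "-1 -0.5 0 0 1" --pt "-1 -0.5 0 0 1" --pt "-1 -0.5 0 0 1"

```text
t: 1.2
eef_pos: [0.3351, 0.3685, 0.2188]
orientation: [0.674, 3.068, 0.0]
ft_force: [0.8, 0.1, -0.2]
width: 1.003
grasp_force: 0.0
```

Call:
carry_out --pt "-1 -0.5 0 0 1" --pt "-1 -0.5 0 0 1" --pt "-1 -0.5 0 0 1" --pt "-1 -0.5 0 0 1" --pt "-1 -0.5 0 0 1" --pt "-1 -0.5 0 0 1"

```text
t: 1.7
eef_pos: [0.4397, 0.2392, 0.2185]
orientation: [-0.671, -3.069, -0.001]
ft_force: [-0.6, -0.2, 0.4]
width: 1.0
grasp_force: 0.0
```

Call:
carry_out --pt "-1 -0.5 0 0 1" --pt "-1 -0.5 0 0 1" --pt "-1 -0.5 0 0 1" --pt "-1 -0.5 0 0 1" --pt "-1 -0.5 0 0 1" --pt "-1 -0.5 0 0 1"

```text
t: 2.2
eef_pos: [0.5445, 0.1099, 0.2181]
orientation: [-0.668, -3.068, -0.001]
ft_force: [-0.1, 0.9, -0.3]
width: 0.994
grasp_force: 0.0
```

Call:
carry_out --pt "-0.3 -0.17 0 -0.218 1" --pt "-0.3 -0.17 0 -0.218 1" --pt "-0.3 -0.17 0 -0.218 1" --pt "-0.3 -0.17 0 -0.218 1" --pt "-0.3 -0.17 0 -0.218 1" --pt "-0.3 -0.17 0 -0.218 1" --pt "-0.3 -0.17 0 -0.218 1" --pt "-0.3 -0.17 0 -0.218 1"

```text
t: 2.87
eef_pos: [0.5736, 0.07, 0.2188]
orientation: [0.404, -3.115, -0.001]
ft_force: [-0.0, 0.9, 0.5]
width: 1.0
grasp_force: 0.0
```

```bash
python3 - <<'E'
from h import *
s=env.sense(); im,d=env.grab_frame('wrist'); cv2.imwrite('pics/w1.png',im[:,:,::-1])
c=env.get_calibration('wrist');K=np.array(c['K']);M=np.array(c['mount'])
v,u=np.nonzero(d>0);z=d[v,u];c3=im[v,u].astype(int)
x=(u-K[0,2])/K[0,0];y=(v-K[1,2])/K[1,1];th=np.hypot(x,y);k=np.tan(th)/np.maximum(th,1e-9)
p=np.c_[x*k*z,y*k*z,z]@M[:3,:3].T+M[:3,3]
R=Ro.from_rotvec(s['orientation']).as_matrix(); w=p@R.T+s['eef_pos']
m=(c3[:,0]>1.8*c3[:,1])&(c3[:,0]>80)&(np.hypot(w[:,0]-.573,w[:,1]-.067)<.05)&(w[:,2]>.143)&(w[:,2]<.16)
print(m.sum(),cv2.minAreaRect((w[m][:,:2]*1000).astype(np.float32)),np.median(w[m],0))
print('tool',cv2.minAreaRect((p[m][:,:2]*1000).astype(np.float32)))
E
```

```text
1325 ((573.5853271484375, 65.9505386352539), (44.58644485473633, 13.910054206848145), 15.493329048156738) [0.57283065 0.06574077 0.14779586]
tool ((1.0202674865722656, -3.957268714904785), (13.90976333618164, 44.58641052246094), 89.28308868408203)
```

View pics/w1.png

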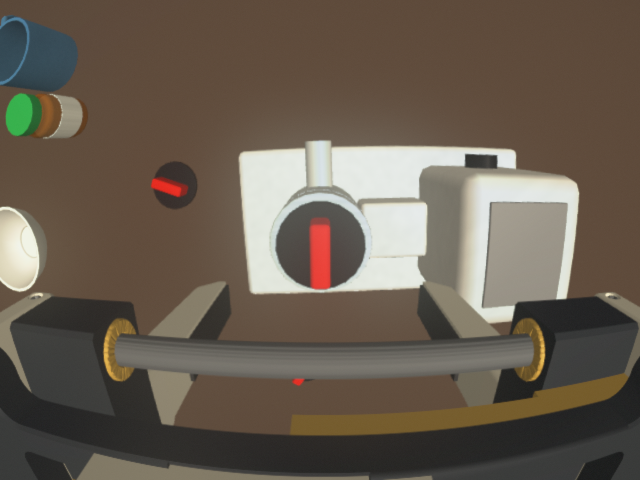

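Call:
carry_out --pt "0.007 -0.026 0.2 0 1" --pt "0.007 -0.026 0.4 0 1" --pt "0.007 -0.026 0.55 0 1" --pt "0.007 -0.026 0.63 0 1" --pt "0.007 -0.026 0.63 0 1" --pt "0.007 -0.026 0.63 0 1"

```text
t: 3.42
eef_pos: [0.574, 0.0639, 0.1239]
orientation: [0.402, -3.114, -0.001]
ft_force: [-0.1, 0.2, 0.4]
width: 1.0
grasp_force: 0.0
```

Call:
carry_out --pt "0 0 0 0 -1" --pt "0 0 0 0 -1" --pt "0 0 0 0 -1" --pt "0 0 0 0 -1" --pt "0 0 0 0 -1" --pt "0 0 0 0 -1" --pt "0 0 0 0 -1" --pt "0 0 0 0 -1" --pt "0 0 0 0 -1" --pt "0 0 0 0 -1" --pt "0 0 0 0 -1" --pt "0 0 0 0 -1" --force 35

```text
t: 4.42
eef_pos: [0.5743, 0.0641, 0.1242]
orientation: [0.402, -3.115, -0.003]
ft_force: [-3.6, 10.0, 5.2]
width: 0.191
grasp_force: 5.6
```

Call:
carry_out --pt "0 0.012 0 0 -1" --pt "0 0.012 0 0 -1" --pt "0 0.012 0 0 -1" --pt "0 0.012 0 0 -1"

```text
t: 4.75
eef_pos: [0.5737, 0.066, 0.1242]
orientation: [0.403, -3.115, -0.003]
ft_force: [-1.6, 6.1, 2.4]
width: 0.147
grasp_force: 35.0
```

Call:
carry_out --pt "0 0.005 0 -0.02 -1" --pt "0 0.005 0 -0.04 -1" --pt "0 0.005 0 -0.06 -1" --pt "0 0.005 0 -0.065 -1" --pt "0 0.005 0 -0.065 -1"

```text
t: 5.17
eef_pos: [0.5736, 0.0648, 0.1242]
orientation: [0.717, -3.058, 0.002]
ft_force: [-3.1, -1.9, 2.7]
width: 0.15
grasp_force: 35.0
```

```bash
python3 - <<'E'
from h import *
s=env.sense();a=2*np.arctan2(s['orientation'][1],s['orientation'][0]);print(s['moment'],s['ft_force'],np.degrees(a)%180)
E
```

```text
[-0.24245194  0.50755827 -0.05107345] [-3.12795276 -1.85177104  2.68033728] 26.386885490184596
```

Call:
carry_out --pt "0 0 0 -0.02 -1" --pt "0 0 0 -0.04 -1" --pt "0 0 0 -0.05 -1" --pt "0 0 0 -0.05 -1"

```text
t: 5.5
eef_pos: [0.5737, 0.065, 0.1242]
orientation: [0.955, -2.992, 0.001]
ft_force: [-1.9, -1.1, 2.2]
width: 0.148
grasp_force: 35.0
```

```bash
cat > st.py <<'E'
from h import *
s=env.sense();a=2*np.arctan2(s['orientation'][1],s['orientation'][0]);print(s['moment'],s['ft_force'],np.degrees(a)%180,s['effort'])
E
python3 st.py
```

```text
[-0.17662305  0.36160627 -0.01596015] [-1.87995315 -1.08863041  2.20019063] 35.3896637480328 [  0.71714692 -47.32232809 -26.43304288   0.44711726  -0.74804362
  -0.54676948]
```

Call:
carry_out --pt "0 0 0 -0.03 -1" --pt "0 0 0 -0.06 -1" --pt "0 0 0 -0.09 -1" --pt "0 0 0 -0.12 -1" --pt "0 0 0 -0.145 -1" --pt "0 0 0 -0.145 -1" --pt "0 0 0 -0.145 -1"

```text
t: 6.08
eef_pos: [0.5739, 0.0656, 0.1242]
orientation: [1.601, -2.703, -0.0]
ft_force: [-1.8, -2.7, 2.1]
width: 0.149
grasp_force: 35.0
```

```bash
python3 st.py
```

```text
[-0.06382358  0.42101108 -0.06132239] [-1.79934775 -2.70042904  2.11102138] 61.298012147927096 [  0.36105744 -47.38185883 -26.40329361   0.27269295  -0.7280981
  -0.2741523 ]
```

Low torque through to 61.3°, so counter-clockwise is the right way. Next, a gentle lift to check that it's free.

Call:
carry_out --pt "0 0 -0.03 0 -1" --pt "0 0 -0.06 0 -1" --pt "0 0 -0.06 0 -1"

```text
t: 6.33
eef_pos: [0.5745, 0.0659, 0.134]
orientation: [-1.604, 2.7, -0.001]
ft_force: [-0.4, 0.6, -0.3]
width: 0.147
grasp_force: 35.0
```

Call:
carry_out --pt "0 0 -0.1 0 -1" --pt "0 0 -0.2 0 -1" --pt "0 0 -0.3 0 -1" --pt "0 0 -0.4 0 -1" --pt "0 0 -0.4 0 -1" --pt "0 0 -0.4 0 -1" --pt "0 0 -0.4 0 -1" --pt "0 0 -0.4 0 -1"

```text
t: 7.0
eef_pos: [0.5732, 0.0657, 0.1918]
orientation: [1.606, -2.698, -0.002]
ft_force: [-0.3, -0.4, -2.5]
width: 0.148
grasp_force: 35.0
```

```bash
python3 st.py; python3 - <<'E'
from h import *
im,d=env.grab_frame('scene'); cv2.imwrite('pics/s2.png',cv2.resize(im[80:320,320:640,::-1],(800,600)))
E
```

```text
[0.11334322 0.04165182 0.03299939] [-0.32468245 -0.38287466 -2.45264481] 61.51502372457257 [ 2.37408449e-02 -4.83966672e+01 -2.87922817e+01 -7.33227655e-02
  4.33526962e-03  4.34255926e-03]
```

View pics/s2.png

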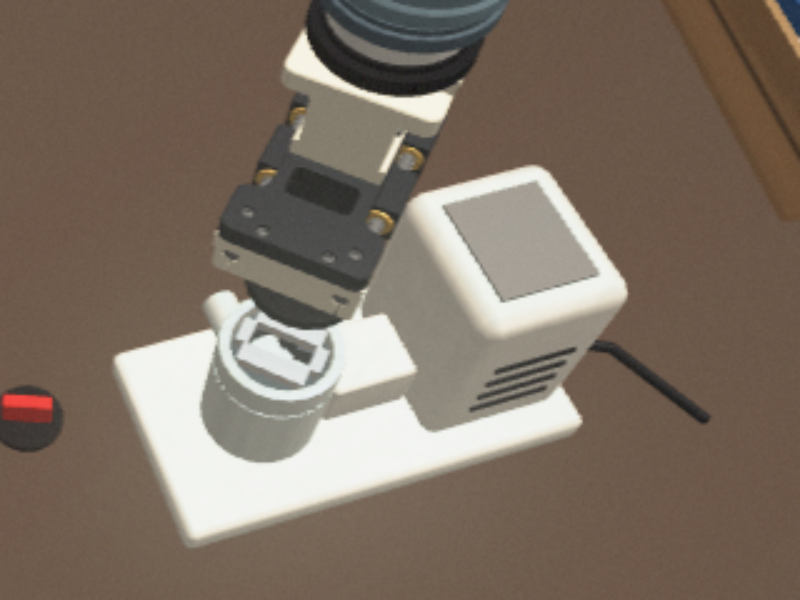

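The cap is held in the gripper at about (300,300) in the crop, the drum's mouth below it at (280,350) is open and empty, and the lift is about 68 mm. I'm handing in.

```bash
python3 -c "
from workcell import env
print(env.finish_job())"
```

```text
the job is handed in; nothing more can be done
None
```

The cap has a counter-clockwise (seen from above) thread: it turned freely that way, so I never tried the other direction. I lifted it about 68 mm clear and handed the job in with it still gripped upright over the drum; the mug, spice jar and bowl weren't touched, and the hand-in gave no verdict.

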